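Set the spice mill's sprung selector to the green setting

TASK

Change the spice mill from park to its green setting: pull the black knob up against its spring, turn it to the green dot, then keep on that way, feeling for the hidden notch past the dot, and let the knob drop fully home in it and let go. Never force the knob while its pin bears on the mill's metal, and leave the mug and jars where they stand.

Things in the scene. Friction and masses are not known exactly. Their poses are not given: they have to be found in the camera images.
- mill: White spice mill, fixed to the counter, 220 (x) by 320 (y) by 90 high, flat aluminium deck on top at z = 90. Origin under its centre, z up; its front (the -x side) looks roughly to the robot. A glass hopper of radius 46 stands on the deck at (20, 90) and reaches 215 above the counter. The selector knob is on the deck at (-30, -75). All in mm in the mill's frame.
- dial_axis (a point): Fixed point of the mill on the knob's turning axis at deck height (90 mm over the counter); axes as the mill's: z up is the turning axis, -x is the front.
- selector: The black knob; origin on its turning axis, level with dial_axis when home, z up, its -x towards the pointer. It rises 14 mm to a hard stop; a spring draws it down with about 5 N at home and 11 N at the stop. It turns easily when up, 86 degrees either way from the front to a stop at each end. Grip: fluted upright cylinder, diameter 36, height 34; under it a skirt, diameter 72, 5 thick.
- knob_grip (a point): Centre of the knob's grip, on the turning axis, 12 mm below the grip's top. Knob fully home: this point is 41 mm above dial_axis; grip top 53, skirt top 19, skirt underside 14 above the deck. A thin collar of radius 37, 13 high, stands on the deck round the ring under the skirt.
- pin (a point): Lowest point of the steel pin under the skirt, 24 mm from the axis, straight under the pointer; square, 6 mm across. It drops into notches of a ring hidden under the skirt. Knob pulled up over 7 mm: pin clear of the ring. On the ring between notches the knob stands 7 mm high and cannot go down; this point is then 11 above the deck, and 4 when home.
- pointer (a point): Outer end of the white pointer line on the knob's skirt, 36 mm from the turning axis, 19 mm above the deck when home. In park it points to the mill's front (-x), up to 4 degrees either way, near a black line on the deck; the park slot is wide and ends before either dot.
- green_dot: Green disc, diameter 18, 1.6 thick, on the deck 50 mm from the turning axis, 36 degrees to one side of the front; origin under its centre. The green setting's notch is hidden under the skirt a little farther round than this dot, seen from park: between 7 and 36 degrees past it, differently each time, so it has to be felt for. It is 8 mm wide: the pin enters when within about 2 degrees.
- red_dot: Red disc of the same size, 36 degrees to the other side of the front: the other setting, with its own notch past it. Not wanted.
- mug: Light blue loose mug, 80 diameter, 90 high, handle to its +y; origin under its centre. To be left alone.
- spice_jar: Amber glass loose jar with a stopper, 48 diameter, 100 high; origin under its centre. To be left alone.
- herb_jar: Green glass loose jar with a stopper, 48 diameter, 100 high; origin under its centre. To be left alone.

How it is judged (in metres and radians):
On the way, in this order (a step that is already met when the one before it is completed fails the run):
1. the knob is pulled up at least 6 mm, pin out of the park slot (z of knob_grip in the frame of dial_axis above 0.047 m), for 0.1 s.
2. the knob, still up, is turned to the green side as far as the dot (z of knob_grip in the frame of dial_axis above 0.0465 m and ((y of green_dot in the frame of dial_axis above 0 m and y of pointer in the frame of dial_axis above 0.019 m) or (y of green_dot in the frame of dial_axis below 0 m and y of pointer in the frame of dial_axis below -0.019 m))), for 0.1 s.
At the end, for the whole second after the job is handed in: The knob is fully home (within 1.5 mm) in the notch past the green dot (pointer at least 22 mm to the green side of the front line through the axis), at rest and let go (z of knob_grip in the frame of dial_axis below 0.0425 m and ((y of green_dot in the frame of dial_axis above 0 m and y of pointer in the frame of dial_axis above 0.022 m) or (y of green_dot in the frame of dial_axis below 0 m and y of pointer in the frame of dial_axis below -0.022 m)) and linear speed of selector below 0.01 m/s and angular speed of selector below 0.1 rad/s); the robot touches nothing.
It fails at once if the knob's pin is forced against the mill with more than 25 N (contact force between selector and mill above 25 N).
It fails at once if the mug is pushed more than 15 mm or tipped (distance of mug from where it was at the start of the episode above 0.015 m or angle between mug's own z axis and vertical above 0.3 rad).
It fails at once if the amber jar is pushed more than 15 mm or tipped (distance of spice_jar from where it was at the start of the episode above 0.015 m or angle between spice_jar's own z axis and vertical above 0.3 rad).
It fails at once if the green jar is pushed more than 15 mm or tipped (distance of herb_jar from where it was at the start of the episode above 0.015 m or angle between herb_jar's own z axis and vertical above 0.3 rad).
It also fails if it takes over 58 s, if anything falls off the work surface, if the arm or the gripper's body presses on something with over 40 N, if the wrist force passes 120 N, or if a joint passes its speed limit or range.

ROBOT

A 6-joint arm with a two-finger parallel gripper is mounted at the origin on the work surface. World frame = base frame: x ahead of the robot, y to its left, z up, the work surface at z = 0. Lengths are in m, angles in degrees, forces in N, time in s.
With the tool pointing down it reaches from about 0.325 to 0.775 m from the base axis. Payload 5.5 kg.
Tool frame: the origin (TCP) lies at the centre of the arm's flange, where the gripper is bolted on; the fingertips stand 173 mm ahead of it and the grasp point (between the pads) lies 155 mm ahead of it; z points along the fingers, y is the line along which they close (so a half turn about z gives the same grasp; the last joint's range is limited). The gripper opens to 85 mm and grips with 20 to 120 N. Pads are 22 mm wide; open, the fingers measure 114 mm over their backs; the gripper's body (76 mm by 85 mm) begins 54 mm behind the grasp point. The pads swing forward as they close: fully open they stand 13 mm farther back than shut.
Start: joints at [-79.796, 5.22, 70.514, -0, 104.267, -3.249], TCP at [0.14, -0.584, 0.405] pointing down, gripper open.
Joint ranges: [-164.24, 164.24], [-49.07, 125.15], [9.68, 141.18], [-86.29, 266.29], [3.28, 154.24], [-151.56, 151.56]. Speed limits (degrees/s): [147.25, 147.25, 172.46, 180, 180, 180].

INTERFACE

Orientations are given as [roll, pitch, yaw] about the fixed x, y, z axes, in that order (R = Rz(yaw) Ry(pitch) Rx(roll)).
In Python, from cell import manip gives the robot as it stands. The module is installed in compiled form; this text tells all that it offers.
- The arm moves only by the tool move_arm, never from a script. Its argument "increments" is a list of rows, each a list of 7 numbers: the turn, a rotation vector about the tool's x, y, z in rad, then the shift along the tool's x, y, z in units of 30 mm (1.0 is 30 mm), then the opening, from 0 (shut) to 1 (fully open). In form: [[wx, wy, wz, tx, ty, tz, claw], ...]. A call has 1 to 12 rows; each row shifts and turns the commanded pose from where the row before left it, along the tool's axes as they then stand; what a row does not reach is not made up. A row lasts 1/12 s, in which the tool goes at most 41.7 mm and 7.16 degrees, less where a joint would pass 70% of its speed; a pose out of reach is approached as far as the arm can. A call is refused whole if a number of a shift passes 1 or a number of a turn 0.125, either way. A call with a gripper value outside its range is refused whole. The fingers move at their own pace and stop on an object; the grip force is fixed at half the most. Time passes only in rows, so rows that do not move let the fingers close. It gives the time, the measured TCP pose, the force, the opening and the grip force at its end, in the units of the state.
- manip.get_state(): the state, without advancing time (a new reading comes with each control period).
- manip.get_image(name): name is "scene" or "side" or "wrist"; returns a dict with "color" (480x640x3 uint8, blue, green, red), "z_map" (480x640 float32, m along the optical axis (not along the pixel's ray), 0 where there is no reading), "K" (3x3 intrinsics, pixels), "world_to_cam" (4x4, takes a point from world to camera coordinates). Camera axes: x right, y down, z forward; pixel columns grow to the right and rows downward; lengths in m; the calibration is good to about 2 mm. A picture is of the moment at which its call begins.
- manip.finish_job(): hands the job in; it is judged then, once.
The state is a dict: "t": time; "qpos": joint angles; "joint_vel": joint speeds; "tau": joint torques, N m; "ee_pos": TCP position; "tcp_rot": TCP orientation; "ft_force": force on the tool from outside, world axes, zero at the start; "ft_torque": the same for the moment, N m; "grip_width": opening from 0.0 (shut) to 1.0 (fully open); "grasp_force": force on a finger pad.
Only numpy, scipy, OpenCV 4.12 (cv2) and the standard library are available. Lean on these libraries where they do the work, as an engineer would, in place of code of your own. Each camera call takes 0.05 s, during which the arm holds its last target. There are 200 camera calls.

## Working session

There is one attempt and no reset: what is moved stays moved. The work goes in short steps, Python scripts to look and compute and a tool call to move; the robot and the scene stay as the last step left them, time stands still between calls to the robot, and variables do not carry over. Pictures are saved under pics/ and viewed, at most 10 in all, crops included, and the job is handed in when it is done.

Besides the shell and the picture viewer there is one more tool, called after ">>>" by a JSON object that holds its "api" and its "payload". move_arm: Moves the arm, as the interface text tells. Its arguments: {"type":"object","properties":{"increments":{"type":"array"}},"required":["increments"]}

```bash
mkdir -p pics; cat > h.py <<'E'
import numpy as np, cv2
from cell import manip
def ray(im,u,v,z):
    T=np.linalg.inv(im["world_to_cam"]); d=T[:3,:3]@np.linalg.inv(im["K"])@np.array([u,v,1.]); o=T[:3,3]
    return o+d*(z-o[2])/d[2]
E
python3 - <<'E'
from h import *
import pickle
s=manip.get_state(); print({k:np.round(v,3).tolist() for k,v in s.items()})
for n in("scene","side","wrist"):
    im=manip.get_image(n); pickle.dump(im,open(n+".pkl","wb")); cv2.imwrite(f"pics/{n}0.png",im["color"])
    print(n,np.round(np.linalg.inv(im["world_to_cam"]),3).tolist(),im["K"][0,0])
E
```

```text
{'t': 0.0, 'qpos': [-79.795, 5.265, 70.583, -0.001, 104.266, -3.249], 'joint_vel': [-0.048, -0.052, 0.057, 0.093, -0.005, -0.052], 'tau': [-0.001, -45.873, -41.803, -0.0, 0.012, -0.0], 'ee_pos': [0.14, -0.584, 0.404], 'tcp_rot': [-179.886, -0.006, 13.453], 'ft_force': [0.569, -0.529, -0.001], 'ft_torque': [-0.071, 0.011, -0.009], 'grasp_force': 0.0, 'grip_width': 1.002}
scene [[-0.347, 0.774, -0.529, 1.092], [0.938, 0.277, -0.21, 0.265], [-0.016, -0.569, -0.822, 0.891], [0.0, 0.0, 0.0, 1.0]] 483.47117642619355
side [[-0.672, -0.564, 0.479, 0.217], [-0.74, 0.496, -0.454, 0.44], [0.019, -0.66, -0.751, 0.746], [0.0, 0.0, 0.0, 1.0]] 509.7595585764307
wrist [[0.233, -0.929, -0.288, 0.213], [-0.972, -0.224, -0.067, -0.565], [-0.002, 0.296, -0.955, 0.372], [0.0, 0.0, 0.0, 1.0]] 385.42070132309954
```

View pics/scene0.png

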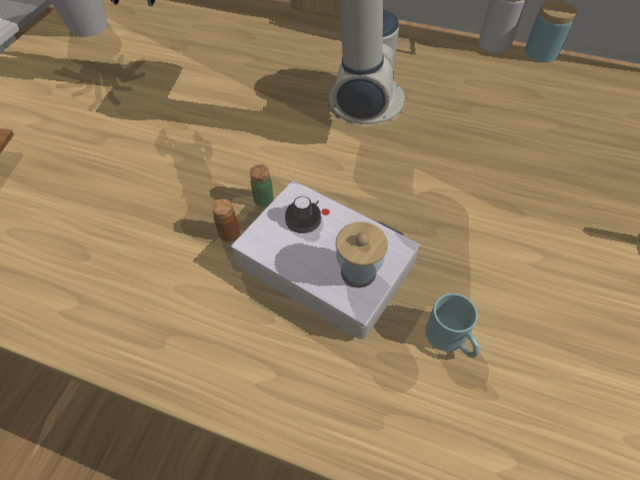

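View pics/side0.png

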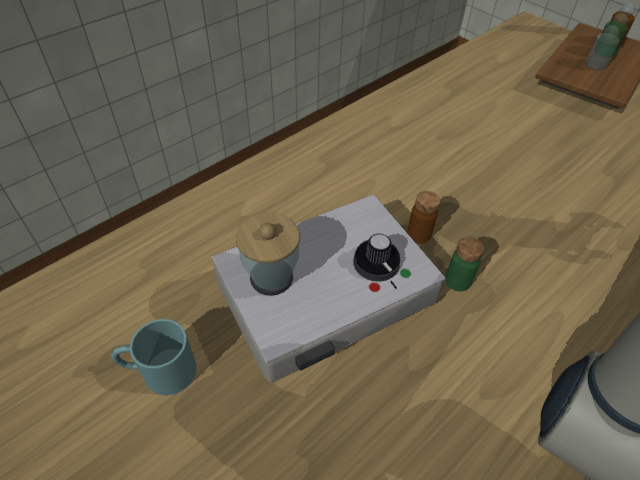

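The side view shows the knob at about (378,250). The red dot is at (375,287), the green dot at (405,273) and the park line at (393,285), so green is on the mill's -y side. The jars stand near the green end, the amber one at (424,217) and the green one at (463,265).

```bash
python3 - <<'E'
from h import *
import pickle
I={n:pickle.load(open(n+".pkl","rb")) for n in("scene","side","wrist")}
im=I["side"]; hsv=cv2.cvtColor(im["color"],cv2.COLOR_BGR2HSV)
def blob(m,box):
    b=np.zeros_like(m); x0,y0,x1,y1=box; b[y0:y1,x0:x1]=m[y0:y1,x0:x1]
    n,l,st,c=cv2.connectedComponentsWithStats(b); i=1+np.argmax(st[1:,4]); return c[i],st[i]
red=((hsv[...,0]<8)|(hsv[...,0]>172))&(hsv[...,1]>130)
grn=(abs(hsv[...,0].astype(int)-70)<25)&(hsv[...,1]>120)
r,sr=blob(red.astype(np.uint8),(360,275,390,300)); g,sg=blob(grn.astype(np.uint8),(395,262,415,285))
R=ray(im,*r,.0916);G=ray(im,*g,.0916); d=R-G; print(r,sr,g,sg,R,G,"dist (exp 58.8mm)",np.linalg.norm(d))
yaw=np.arctan2(d[1],d[0])-np.pi/2; fx=np.array([np.cos(yaw),np.sin(yaw),0])
A=(R+G)/2+fx*.050*np.cos(np.radians(36)); print("mill yaw",np.degrees(yaw),"axis",A)
# scene red check
im2=I["scene"];h2=cv2.cvtColor(im2["color"],cv2.COLOR_BGR2HSV); red2=((h2[...,0]<8)|(h2[...,0]>172))&(h2[...,1]>130)
r2,s2=blob(red2.astype(np.uint8),(315,200,335,220)); print("red scene",r2,ray(im2,*r2,.0916))
def proj(im,p):
    q=im["world_to_cam"]@np.r_[p,1]; q=im["K"]@q[:3]; return q[:2]/q[2]
for n in("side","scene"):
    print(n,"axis deck/top/skirt",proj(I[n],[A[0],A[1],.09]),proj(I[n],[A[0],A[1],.143]))
# jars: cork tops at z=.1
for n,pts in {"side":[("amber",427,200),("green",469,245),("mug",162,343)],"scene":[("amber",223,207),("green",260,172),("mug",455,312)]}.items():
    for nm,u,v in pts: print(n,nm,ray(I[n],u,v,.1 if nm!="mug" else .09))
out=[]
for n in("side","scene"):
    c=I[n]["color"].copy()
    for z,rad in((.143,.018),(.109,.036)):
        for a in np.linspace(0,2*np.pi,60):
            p=proj(I[n],[A[0]+rad*np.cos(a),A[1]+rad*np.sin(a),z]); c[int(round(p[1])),int(round(p[0]))]=(0,255,255)
    u,v=proj(I[n],[A[0],A[1],.11]).astype(int); out.append(cv2.resize(c[v-50:v+50,u-50:u+50],(400,400),interpolation=cv2.INTER_NEAREST))
cv2.imwrite("pics/chk.png",np.hstack(out))
E
```

```text
[373.98611111 286.88888889] [369 283  11   9  72] [405. 273.] [401 270   9   7  55] [0.49277282 0.05501628 0.0916    ] [ 0.47850082 -0.00204589  0.0916    ] dist (exp 58.8mm) 0.05881990356884932
mill yaw -14.042345006905839 axis [0.52487886 0.01667024 0.0916    ]
red scene [324.9375 211.625 ] [0.49273585 0.05294418 0.0916    ]
side axis deck/top/skirt [375.85377876 262.58440549] [379.37837463 241.58620074]
scene axis deck/top/skirt [303.43570063 218.89813205] [302.51551304 202.70780357]
side amber [ 0.55756042 -0.14976308  0.1       ]
side green [ 0.44294816 -0.12038533  0.1       ]
side mug [0.62720178 0.3526735  0.09      ]
scene amber [ 0.55941407 -0.15158671  0.1       ]
scene green [ 0.441614   -0.11860204  0.1       ]
scene mug [0.63210985 0.3548627  0.09      ]
```

View pics/chk.png

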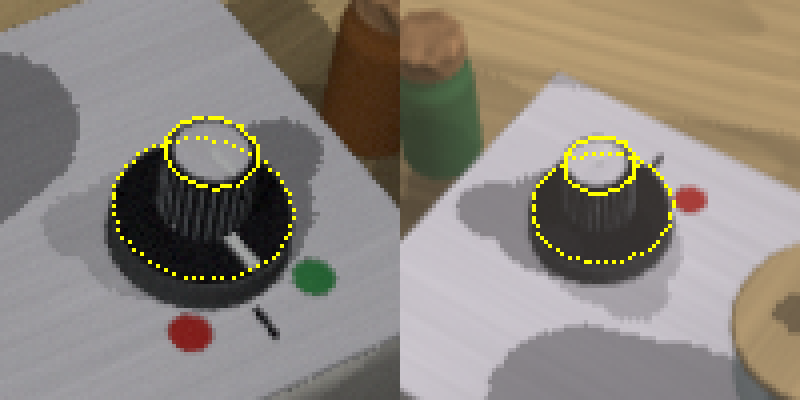

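The predicted circles for the grip top and skirt match both views, so the axis is at about (0.525, 0.0165), with green reached by turning counter-clockwise seen from above. Moving over now.

>>> {"api": "move_arm", "payload": {"increments": [[0, 0, 0, 0.9, -0.867, 0, 1], [0, 0, 0, 0.9, -0.867, 0, 1], [0, 0, 0, 0.9, -0.867, 0, 1], [0, 0, 0, 0.9, -0.867, 0, 1], [0, 0, 0, 0.9, -0.867, 0, 1], [0, 0, 0, 0.9, -0.867, 0, 1], [0, 0, 0, 0.9, -0.867, 0, 1], [0, 0, 0, 0.9, -0.867, 0, 1], [0, 0, 0, 0.9, -0.867, 0, 1], [0, 0, 0, 0.9, -0.867, 0, 1], [0, 0, 0, 0.9, -0.867, 0, 1], [0, 0, 0, 0.9, -0.867, 0, 1]]}}

```text
t: 1.15
ee_pos: [0.3825, -0.2028, 0.4046]
tcp_rot: [180.0, -0.0, 13.4]
ft_force: [0.2, 0.3, -0.9]
grip_width: 0.999
grasp_force: 0.0
```

>>> {"api": "move_arm", "payload": {"increments": [[0, 0, 0, 0.9, -0.867, 0, 1], [0, 0, 0, 0.9, -0.867, 0, 1], [0, 0, 0, 0.9, -0.867, 0, 1], [0, 0, 0, 0.9, -0.867, 0, 1], [0, 0, 0, 0.9, -0.867, 0, 1], [0, 0, 0, 0.9, -0.867, 0, 1], [0, 0, 0, 0.9, -0.867, 0, 1], [0, 0, 0, 0, 0, 0, 1], [0, 0, 0, 0, 0, 0, 1], [0, 0, 0, 0, 0, 0, 1]]}}

```text
t: 1.98
ee_pos: [0.5235, 0.0164, 0.4042]
tcp_rot: [180.0, 0.1, 13.5]
ft_force: [0.1, -0.8, -0.8]
grip_width: 0.999
grasp_force: 0.0
```

>>> {"api": "move_arm", "payload": {"increments": [[0, 0, 0, 0.05, 0, 0.5, 1], [0, 0, 0, 0, 0, 0.5, 1], [0, 0, 0, 0, 0, 0.5, 1], [0, 0, 0, 0, 0, 0.5, 1], [0, 0, 0, 0, 0, 0.5, 1], [0, 0, 0, 0, 0, 0.5, 1], [0, 0, 0, 0, 0, 0, 1], [0, 0, 0, 0, 0, 0, 1]]}}

```text
t: 2.65
ee_pos: [0.5244, 0.0156, 0.3143]
tcp_rot: [-180.0, 0.1, 13.3]
ft_force: [-0.4, 0.8, -0.2]
grip_width: 1.001
grasp_force: 0.0
```

```bash
python3 - <<'E'
from h import *
o=[]
for n in("side","wrist"):
    im=manip.get_image(n); c=im["color"]; o.append(c)
    q=im["world_to_cam"]@np.array([.525,.0165,.143,1]); q=im["K"]@q[:3]; print(n,q[:2]/q[2])
cv2.imwrite("pics/pre.png",np.hstack([cv2.resize(o[0][150:390,250:490],(400,400)),cv2.resize(o[1],(400,300),interpolation=cv2.INTER_AREA).__class__(0) if 0 else cv2.copyMakeBorder(cv2.resize(o[1],(400,300)),0,100,0,0,0)]))
E
```

```text
side [379.39659251 241.48645199]
wrist [321.42416426 311.95119994]
```

View pics/pre.png

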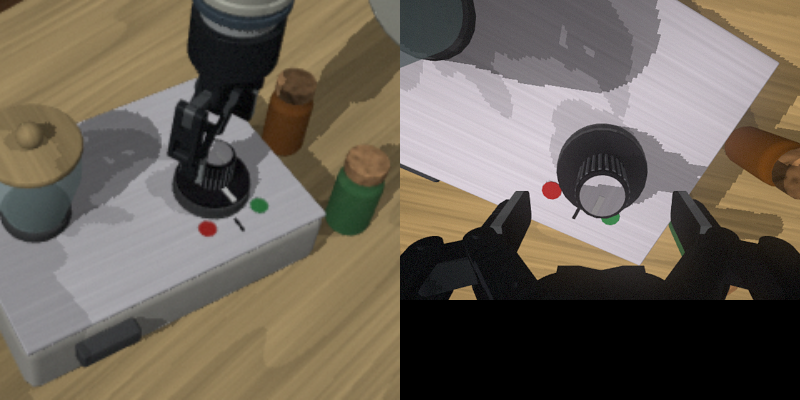

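The wrist view has the knob top at about (326,314), within 5 px of the prediction and midway between the fingers. Descending and gripping.

>>> {"api": "move_arm", "payload": {"increments": [[0, 0, 0, 0, 0, 0.5, 1], [0, 0, 0, 0, 0, 0.5, 1], [0, 0, 0, 0, 0, 0, 1], [0, 0, 0, 0, 0, 0, 0.6], [0, 0, 0, 0, 0, 0, 0.5], [0, 0, 0, 0, 0, 0, 0.3], [0, 0, 0, 0, 0, 0, 0], [0, 0, 0, 0, 0, 0, 0], [0, 0, 0, 0, 0, 0, 0], [0, 0, 0, 0, 0, 0, 0], [0, 0, 0, 0, 0, 0, 0], [0, 0, 0, 0, 0, 0, 0]]}}

```text
t: 3.75
ee_pos: [0.5254, 0.016, 0.2866]
tcp_rot: [179.8, -0.2, 13.4]
ft_force: [0.3, -5.9, 5.6]
grip_width: 0.405
grasp_force: 60.5
```

>>> {"api": "move_arm", "payload": {"increments": [[0, 0, 0, 0, 0, -0.1, 0], [0, 0, 0, 0, 0, -0.1, 0], [0, 0, 0, 0, 0, -0.1, 0], [0, 0, 0, 0, 0, -0.08, 0], [0, 0, 0, 0, 0, 0, 0], [0, 0, 0, 0, 0, 0, 0], [0, 0, 0, 0, 0, 0, 0]]}}

```text
t: 4.33
ee_pos: [0.5255, 0.0159, 0.2945]
tcp_rot: [179.9, -0.0, 13.4]
ft_force: [6.8, -5.1, -8.6]
grip_width: 0.407
grasp_force: 60.6
```

```bash
python3 - <<'E'
from h import *
print(manip.get_state())
im=manip.get_image("side"); c=im["color"]; cv2.imwrite("pics/up.png",cv2.resize(c[200:310,320:440],(480,440)))
E
```

```text
{'t': 4.3333, 'qpos': array([-1.93528691, -5.91342035, 92.76106159, -0.11315634, 93.11394764,
       74.6625684 ]), 'joint_vel': array([ 0.02138395,  0.06832135,  0.01256695, -0.03105509, -0.02296961,
       -0.04782693]), 'tau': array([ 2.96740361e+00, -4.13140333e+01, -4.36627972e+01,  1.67768408e+00,
        2.36562073e+00,  3.35799018e-02]), 'ee_pos': array([0.52554616, 0.0159311 , 0.29447691]), 'tcp_rot': array([ 1.79880877e+02, -7.16404859e-03,  1.33959674e+01]), 'ft_force': array([ 6.79997065, -5.13910812, -8.59991337]), 'ft_torque': array([-0.86067451, -1.14622134,  0.08109694]), 'grasp_force': 60.57192385196686, 'grip_width': 0.4065724341419338}
```

View pics/up.png

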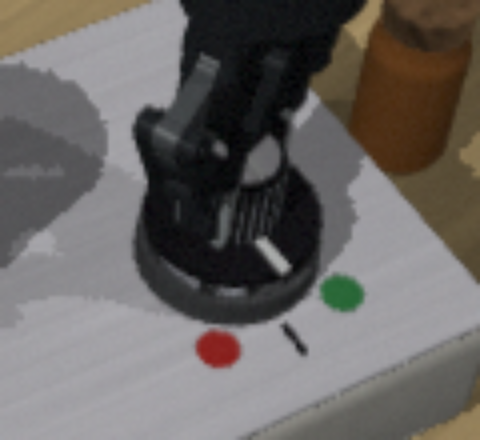

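The knob is up about 8 mm. I'll raise it a little more and take out the side load.

>>> {"api": "move_arm", "payload": {"increments": [[0, 0, 0, 0.04, 0.05, -0.08, 0], [0, 0, 0, 0, 0, 0, 0], [0, 0, 0, 0, 0, 0, 0], [0, 0, 0, 0, 0, 0, 0]]}}

```text
t: 4.72
ee_pos: [0.5263, 0.0156, 0.297]
tcp_rot: [-180.0, 0.1, 13.4]
ft_force: [1.7, -2.1, -9.0]
grip_width: 0.404
grasp_force: 60.8
```

>>> {"api": "move_arm", "payload": {"increments": [[0, 0, -0.06, 0, 0, 0, 0], [0, 0, -0.06, 0, 0, 0, 0], [0, 0, -0.06, 0, 0, 0, 0], [0, 0, -0.06, 0, 0, 0, 0], [0, 0, -0.06, 0, 0, 0, 0], [0, 0, -0.06, 0, 0, 0, 0], [0, 0, -0.06, 0, 0, 0, 0], [0, 0, -0.06, 0, 0, 0, 0], [0, 0, -0.06, 0, 0, 0, 0], [0, 0, -0.06, 0, 0, 0, 0], [0, 0, 0, 0, 0, 0, 0], [0, 0, 0, 0, 0, 0, 0]]}}

```text
t: 5.72
ee_pos: [0.5259, 0.0162, 0.2974]
tcp_rot: [-179.8, 0.1, 47.8]
ft_force: [-2.7, 1.8, -10.0]
grip_width: 0.4
grasp_force: 60.8
```

```bash
python3 - <<'E'
from h import *
import pickle
print(manip.get_state()["ft_torque"])
A=np.array([.525,.0165]); fx=np.radians(-14.04)
def ang(im,z,box):
    hsv=cv2.cvtColor(im["color"],cv2.COLOR_BGR2HSV); q=[]
    ys,xs=np.where((hsv[...,2]>110)&(hsv[...,1]<50))
    for u,v in zip(xs,ys):
        if box[0]<u<box[2] and box[1]<v<box[3]:
            p=ray(im,u,v,z)[:2]-A; r=np.hypot(*p)
            if .022<r<.0345: q.append(np.degrees(np.arctan2(p[1],p[0])-fx)%360)
    return len(q),np.median(q),np.std(q)
print("park (180=front, + = green side)",ang(pickle.load(open("side.pkl","rb")),.109,(340,220,420,300)))
im=manip.get_image("side"); print("now",ang(im,.119,(340,220,420,300)))
cv2.imwrite("pics/dot.png",cv2.resize(im["color"][200:310,320:440],(480,440)))
E
```

```text
[0.46968472 0.63476929 0.0131299 ]
park (180=front, + = green side) (122, np.float64(313.7146679501423), np.float64(51.73718601599245))
now (28, np.float64(222.25067845203915), np.float64(58.41177609719281))
```

View pics/dot.png

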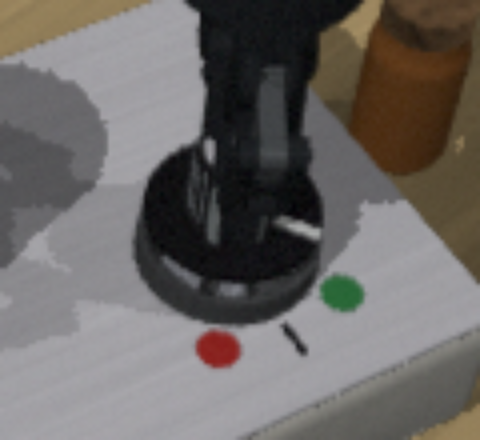

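>>> {"api": "move_arm", "payload": {"increments": [[0, 0, -0.04, 0, 0, 0, 0], [0, 0, -0.04, 0, 0, 0, 0], [0, 0, 0, 0, 0, 0, 0], [0, 0, 0, 0, 0, 0, 0], [0, 0, 0, 0, 0, 0, 0], [0, 0, 0, 0, 0, 0, 0]]}}

```text
t: 6.27
ee_pos: [0.5258, 0.0162, 0.2975]
tcp_rot: [-179.8, 0.1, 52.4]
ft_force: [-4.0, 2.5, -9.8]
grip_width: 0.405
grasp_force: 60.7
```

```bash
python3 - <<'E'
from h import *
im=manip.get_image("side"); A=np.array([.525,.0165])
import pickle
for m,z,(x0,y0,x1,y1) in((pickle.load(open("side.pkl","rb")),.109,(383,255,400,275)),(im,.119,(385,240,403,268))):
    hsv=cv2.cvtColor(m["color"],cv2.COLOR_BGR2HSV)
    b=((hsv[...,2]>100)&(hsv[...,1]<60)).astype(np.uint8); q=[]
    for v in range(y0,y1):
        for u in range(x0,x1):
            p=ray(m,u,v,z)[:2]-A; r=np.hypot(*p); a=np.degrees(np.arctan2(p[1],p[0]))+14.04
            a=(a-180+180)%360-180
            if b[v,u] and .022<r<.034 : q.append(a)
    print(len(q),np.round(np.percentile(q,[10,50,90]),1))
E
```

```text
21 [-0.2  4.4  7.6]
17 [41.2 44.6 48.6]
```

>>> {"api": "move_arm", "payload": {"increments": [[0, 0, 0, 0, -0.04, 0.07, 0], [0, 0, 0, 0, 0, 0.07, 0], [0, 0, 0, 0, 0, 0.05, 0], [0, 0, 0, 0, 0, 0, 0], [0, 0, 0, 0, 0, 0, 0], [0, 0, 0, 0, 0, 0, 0], [0, 0, 0, 0, 0, 0, 0]]}}

```text
t: 6.9
ee_pos: [0.5253, 0.0165, 0.2936]
tcp_rot: [-180.0, -0.0, 52.4]
ft_force: [-5.7, 1.8, -4.1]
grip_width: 0.407
grasp_force: 61.6
```

The knob now stands on the ring at about 7 mm with light contact. Next I'll feel for the notch in small turns, two per call, within the notch's free play.

>>> {"api": "move_arm", "payload": {"increments": [[0, 0, -0.03, 0, 0, 0.03, 0], [0, 0, 0, 0, 0, 0, 0], [0, 0, 0, 0, 0, 0, 0], [0, 0, -0.03, 0, 0, 0, 0], [0, 0, 0, 0, 0, 0, 0], [0, 0, 0, 0, 0, 0, 0], [0, 0, 0, 0, 0, 0, 0]]}}

```text
t: 7.48
ee_pos: [0.5252, 0.0166, 0.2934]
tcp_rot: [-180.0, -0.0, 55.8]
ft_force: [-8.5, 1.4, -1.3]
grip_width: 0.407
grasp_force: 61.7
```

>>> {"api": "move_arm", "payload": {"increments": [[0, 0, -0.03, -0.03, -0.04, 0, 0], [0, 0, 0, 0, 0, 0, 0], [0, 0, 0, 0, 0, 0, 0], [0, 0, -0.03, 0, 0, 0, 0], [0, 0, 0, 0, 0, 0, 0], [0, 0, 0, 0, 0, 0, 0], [0, 0, 0, 0, 0, 0, 0]]}}

```text
t: 8.07
ee_pos: [0.5244, 0.0166, 0.2934]
tcp_rot: [179.9, -0.1, 59.2]
ft_force: [-2.2, 3.8, 5.5]
grip_width: 0.403
grasp_force: 62.1
```

>>> {"api": "move_arm", "payload": {"increments": [[0, 0, -0.03, 0, 0, -0.03, 0], [0, 0, 0, 0, 0, 0, 0], [0, 0, 0, 0, 0, 0, 0], [0, 0, -0.03, 0, 0, 0, 0], [0, 0, 0, 0, 0, 0, 0], [0, 0, 0, 0, 0, 0, 0], [0, 0, 0, 0, 0, 0, 0]]}}

```text
t: 8.65
ee_pos: [0.5243, 0.0165, 0.2935]
tcp_rot: [179.9, -0.1, 62.7]
ft_force: [-1.0, 4.6, 2.9]
grip_width: 0.403
grasp_force: 62.0
```

>>> {"api": "move_arm", "payload": {"increments": [[0, 0, -0.03, 0, -0.02, -0.01, 0], [0, 0, 0, 0, 0, 0, 0], [0, 0, 0, 0, 0, 0, 0], [0, 0, -0.03, 0, 0, 0, 0], [0, 0, 0, 0, 0, 0, 0], [0, 0, 0, 0, 0, 0, 0], [0, 0, 0, 0, 0, 0, 0]]}}

```text
t: 9.23
ee_pos: [0.524, 0.0166, 0.2935]
tcp_rot: [179.9, -0.1, 66.1]
ft_force: [2.5, 4.8, 0.9]
grip_width: 0.405
grasp_force: 61.9
```

>>> {"api": "move_arm", "payload": {"increments": [[0, 0, -0.03, 0.03, 0, 0, 0], [0, 0, 0, 0, 0, 0, 0], [0, 0, 0, 0, 0, 0, 0], [0, 0, -0.03, 0, 0, 0, 0], [0, 0, 0, 0, 0, 0, 0], [0, 0, 0, 0, 0, 0, 0], [0, 0, 0, 0, 0, 0, 0]]}}

```text
t: 9.82
ee_pos: [0.5241, 0.017, 0.2933]
tcp_rot: [179.9, 0.0, 69.5]
ft_force: [3.8, -0.6, 0.2]
grip_width: 0.402
grasp_force: 61.9
```

>>> {"api": "move_arm", "payload": {"increments": [[0, 0, -0.03, 0, 0.02, 0, 0], [0, 0, 0, 0, 0, 0, 0], [0, 0, 0, 0, 0, 0, 0], [0, 0, -0.03, 0, 0, 0, 0], [0, 0, 0, 0, 0, 0, 0], [0, 0, 0, 0, 0, 0, 0], [0, 0, 0, 0, 0, 0, 0]]}}

```text
t: 10.4
ee_pos: [0.5244, 0.017, 0.2927]
tcp_rot: [-180.0, 0.0, 73.0]
ft_force: [1.5, -1.6, -1.1]
grip_width: 0.408
grasp_force: 61.7
```

>>> {"api": "move_arm", "payload": {"increments": [[0, 0, 0, 0, 0, 0, 0], [0, 0, 0, 0, 0, 0, 0], [0, 0, -0.02, 0, 0, 0, 0], [0, 0, 0, 0, 0, 0, 0], [0, 0, 0, 0, 0, 0, 0], [0, 0, 0, 0, 0, 0, 0]]}}

```text
t: 10.9
ee_pos: [0.5244, 0.0169, 0.2921]
tcp_rot: [-179.9, 0.0, 74.2]
ft_force: [3.3, -2.0, -9.3]
grip_width: 0.402
grasp_force: 61.0
```

The pull jumped to 9 N, so the pin has found the notch. Lowering straight down.

>>> {"api": "move_arm", "payload": {"increments": [[0, 0, 0, 0, 0, 0.05, 0], [0, 0, 0, 0, 0, 0.05, 0], [0, 0, 0, 0, 0, 0, 0], [0, 0, 0, 0, 0, 0, 0], [0, 0, 0, 0, 0, 0, 0]]}}

```text
t: 11.32
ee_pos: [0.5244, 0.017, 0.2899]
tcp_rot: [-180.0, 0.0, 74.2]
ft_force: [1.8, -2.9, -7.1]
grip_width: 0.405
grasp_force: 61.3
```

>>> {"api": "move_arm", "payload": {"increments": [[0, 0, 0, 0, 0, 0.05, 0], [0, 0, 0, 0, 0, 0.05, 0], [0, 0, 0, 0, 0, 0, 0], [0, 0, 0, 0, 0, 0, 0], [0, 0, 0, 0, 0, 0, 0]]}}

```text
t: 11.73
ee_pos: [0.5244, 0.0171, 0.2872]
tcp_rot: [-180.0, 0.0, 74.2]
ft_force: [-0.8, -3.4, -2.8]
grip_width: 0.406
grasp_force: 61.6
```

>>> {"api": "move_arm", "payload": {"increments": [[0, 0, 0, 0, 0, 0.03, 0], [0, 0, 0, 0, 0, 0, 0], [0, 0, 0, 0, 0, 0, 0.6], [0, 0, 0, 0, 0, 0, 1], [0, 0, 0, 0, 0, 0, 1], [0, 0, 0, 0, 0, 0, 1], [0, 0, 0, 0, 0, 0, 1], [0, 0, 0, 0, 0, 0, 1], [0, 0, 0, 0, 0, 0, 1], [0, 0, 0, 0, 0, 0, 1]]}}

```text
t: 12.57
ee_pos: [0.5245, 0.0172, 0.2862]
tcp_rot: [180.0, -0.0, 74.2]
ft_force: [0.7, 0.0, 0.8]
grip_width: 0.998
grasp_force: 0.0
```

>>> {"api": "move_arm", "payload": {"increments": [[0, 0, 0, 0, 0, -0.3, 1], [0, 0, 0, 0, 0, -0.8, 1], [0, 0, 0, 0, 0, -0.8, 1], [0, 0, 0, 0, 0, -0.8, 1], [0, 0, 0, 0, 0, -0.8, 1], [0, 0, 0, 0, 0, 0, 1], [0, 0, 0, 0, 0, 0, 1]]}}

```text
t: 13.15
ee_pos: [0.5245, 0.0171, 0.3938]
tcp_rot: [179.8, -0.1, 74.2]
ft_force: [-0.4, 1.0, -0.9]
grip_width: 1.001
grasp_force: 0.0
```

```bash
python3 - <<'E'
from h import *
A=[.525,.0165]; o=[]
for n in("side","scene"):
    im=manip.get_image(n); c=im["color"].copy()
    def P(x,y,z):
        q=im["K"]@(im["world_to_cam"]@np.array([x,y,z,1]))[:3]; return q[:2]/q[2]
    for a in np.linspace(0,2*np.pi,60):
        u,v=P(A[0]+.018*np.cos(a),A[1]+.018*np.sin(a),.143).round().astype(int); c[v,u]=(0,255,255)
    u,v=P(*A,.11).astype(int); o.append(cv2.resize(c[v-50:v+50,u-50:u+50],(400,400),interpolation=cv2.INTER_NEAREST))
cv2.imwrite("pics/end.png",np.hstack(o))
E
```

```text
(no output)
```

View pics/end.png

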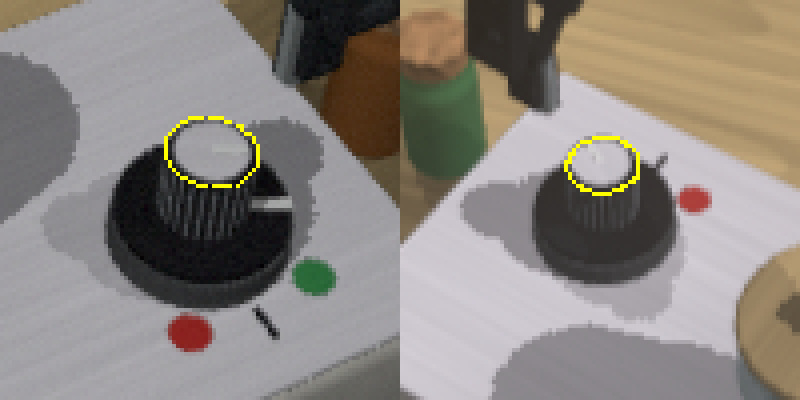

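The grip top sits exactly on the home-height circle in both views, and the pointer in the left crop at about (275,203) is past the green dot. The knob is home and released, so I'm handing in.

```bash
python3 -c "
from cell import manip
print(manip.finish_job())"
```

```text
the job is handed in; nothing more can be done
None
```

The mill is on its green setting: the knob is fully home in the notch past the green dot and released, the arm never went near the mug or jars, and I've handed the job in, though it returned no verdict.

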